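Pry the axle clip off a tub-trolley wheel

ROBOT

A 7-joint arm with a two-finger parallel gripper is mounted at the origin on the work surface. World frame = base frame: x ahead of the robot, y to its left, z up, the work surface at z = 0. Lengths are in mm, angles in rad, forces in N, time in s.
With the tool pointing down it reaches from about 400 to 875 mm from the base axis. Payload 4.4 kg.
Tool frame: the origin (TCP) lies midway between the tips of the shut fingers; the grasp point (between the pads) lies 19 mm behind it; z points along the fingers, y is the direction in which the jaws open and shut (so a half turn about z gives the same grasp; the last joint's range is limited). The gripper opens to 85 mm and grips with 20 to 120 N. Pads are 22 mm wide; open, the fingers measure 114 mm over their backs; the gripper's body (76 mm by 85 mm) begins 54 mm behind the grasp point. The pads swing forward as they close: fully open they stand 13 mm farther back than shut.
Start: joints at [1.164, 0.628, 0.038, 1.517, -0.027, 0.996, -0.02], TCP at [217.286, -612.621, 193.013] pointing down, gripper open.
Joint ranges: [-3.06, 3.06], [-0.37, 2.12], [-1.25, 1.32], [0.18, 2.47], [-1.1, 4.24], [0.23, 1.98], [-2.94, 2.94]. Speed limits (rad/s): [2.57, 2.57, 3.14, 3.14, 3.14, 3.14, 3.14].

INTERFACE

Orientations are given as [roll, pitch, yaw] about the fixed x, y, z axes, in that order (R = Rz(yaw) Ry(pitch) Rx(roll)).
In Python, from cell import * gives the robot as it stands. The module is installed in compiled form; this text tells all that it offers.
- The arm moves only by the tool move_arm, never from a script. Its argument "series" is a list of rows, each a list of 2 entries, a list of its own where there are three numbers: the shift along the tool's x, y, z in m, then the turn about the tool's z in rad. In form: [[[x, y, z], yaw], ...]. A call has 1 to 5 rows; each row is the pose to reach, as a shift and turn from the pose measured when the call began, along the tool's axes at that moment; what a row does not reach only later rows make up. A row lasts 1/8 s, in which the tool goes at most 62.5 mm and 10.7 degrees, less where a joint would pass 70% of its speed; a pose out of reach is approached as far as the arm can. A call with a gripper value outside its range is refused whole. "claw" is the opening, from 0 (shut) to 1 (fully open), set as the call begins (left out, the last holds). The fingers move at their own pace and stop on an object; the grip force is fixed at half the most. Time passes only in rows, so rows that repeat a pose let the fingers close. It gives the time, the measured TCP pose, the force and the opening at its end, in the units of the state.
- read_state(): the state, without advancing time (a new reading comes with each control period).
- get_image(name): name is "scene" or "top"; returns the picture (400x640x3 uint8, blue, green, red); there is no depth.
- camera_model(name): a dict with "fov_y" (degrees; the focal length in pixels is half the picture's height over the tangent of half this angle, whatever the lens; pixels are square), "cx", "cy" (the principal point, pixels), "pose" (4x4, takes a point from camera to world coordinates). Camera axes: x right, y down, z forward; pixel columns grow to the right and rows downward; lengths in mm; the calibration is good to about 2 mm. A picture is of the moment at which its call begins. camera_model takes no time and is no camera call.
- finish_job(): hands the job in, once; it reports no verdict.
The state is a dict: "clock": time; "qpos": joint angles; "qd": joint speeds; "tau": joint torques, N m; "eef_pos": TCP position; "tool_rot": TCP orientation; "force": force on the tool from outside, world axes, zero at the start; "torque": the same for the moment, N m; "width": finger opening in mm.
Only numpy, scipy, OpenCV 4.12 (cv2) and the standard library are available. Lean on these libraries where they do the work, as an engineer would, in place of code of your own. Each camera call takes 0.05 s, during which the arm holds its last target. There are 200 camera calls.

TASK

The wheel of the tub trolley is held on its upright axle by a sprung steel clip. Take the hooked pick from its wooden block, feel its hook into the slot of the clip's swivelling pull tab, and ease the clip sideways out of the axle groove, leaving it lying flat on the wheel's face clear of the axle; then stand the pick back in its slot and let go. Press and pull no harder than the job needs, touch the clip only with the pick, keep the clip on the wheel, and leave everything else where it is.

Things in the scene. Friction and masses are not known exactly. Their poses are not given: they have to be found in the camera images.
- wheel: fixed trolley wheel, 200 mm across, lying flat: grey disc (radius 85 mm), flat top face 50 mm above the table; black rubber tyre (radii 85 to 100 mm) up to 8 mm above the face. Origin: centre of its underside, on the table.
- axle (a point): on the axle's axis in the plane of the wheel's top face; z up. The steel axle stub stands here: a groove of radius 8 mm in the first 5.5 mm above the face, then a head of radius 10.5 mm up to 15.5 mm above the face, under which the clip is held down
- clip: loose sprung steel clip, 26 mm wide, 43 g in all, flat on the wheel's face around the axle groove: a U of 4 mm strip, bridge at x 8.5 to 21 mm, sprung arms to x = -10 mm whose noses grip behind the axle. Origin: clip's underside, on the axle's axis while seated; z up; +x points from the axle to the pull tab, the way it comes off: about 4 to 10 N over the first 9 mm, clear after 20 mm.
- pivot (a point): pivot of the clip's pull tab, 16.5 mm along clip +x from its origin, at the tab's underside, 6.5 mm above the face; axes the clip's, not the tab's. The 3 mm thick, 40 mm wide tab swivels stiffly here and starts up to 32 degrees to either side of clip +x, which no pose tells. Its slot is 15 x 9.5 mm, centred 22 mm from the pivot along the tab; the outer bar runs 29.5 to 33.5 mm from the pivot
- pick: hooked pick, upright in its block, 96 mm tall, 90 g. Origin: underside of the toe, on the shank's axis; z up. Shank 5 mm thick; toe at its foot 5 mm wide, 4 mm thick, from x = -2.5 to +6 mm. Guard flange 34 x 30 mm at z 32 to 36 mm; black handle 20 (x) by 18 (y) mm at z 36 to 96 mm. Grip it across x at z about 62 mm, so that a pull along its x cannot turn it in the fingers.
- block: fixed wooden pick block, 80 x 70 mm, 50 mm high; a slot, x -9 to 15 mm by 14 mm in y, goes down through it. The pick stands in it, flange on the block's top, toe 32 mm below the top, its axes along the block's. Origin: centre of the underside.
- slot (a point): point on the block's top where the pick's shank axis belongs (above the block's origin); axes as the block's
- jar: bystander: amber glass jar, 44 mm wide, 55 mm tall, near the robot; origin at its underside
- jar2: bystander: clear glass jar, 48 mm wide, 60 mm tall, beyond the middle; origin at its underside
- driver: bystander: screwdriver lying on the far side of the table; origin at its underside
- cup: bystander: yellow plastic cup, 74 mm wide, 80 mm tall; origin at its underside

How it is judged (in metres and radians):
On the way, in this order (a step that is already met when the one before it is completed fails the run):
1. the pick is lifted out of its block (z of pick in the frame of slot above 0.005 m), for 0.1 s.
2. the clip is out of the groove, clear of the axle, with the pick's hook at its tab (horizontal distance between clip and axle above 0.024 m and distance between pick and pivot below 0.042 m), for 0.1 s.
At the end, for the whole second after the job is handed in: the clip lies flat (within 7 degrees) at rest on the wheel's face, its origin 24 to 70 mm from the axle's axis; the pick stands upright (within 6 degrees) and at rest in its slot, flange down on the block (within 3 mm), released (horizontal distance between clip and axle between 0.024 and 0.07 m and z of clip in the frame of axle below 0.005 m and angle between clip's own z axis and vertical below 0.12 rad and linear speed of each of clip, pick below 0.02 m/s and horizontal distance between pick and slot below 0.009 m and z of pick in the frame of slot below -0.029 m and angle between pick's own z axis and vertical below 0.1 rad); the robot touches nothing.
It fails at once if the fingers touch the clip (contact force between the fingers and clip above 0.5 N).
It fails at once if the pick presses on the wheel or axle harder than 15 N (contact force between pick and wheel above 15 N).
It fails at once if the pick bears on the clip harder than 14 N (contact force between pick and clip above 14 N).
It fails at once if the clip flies or is lifted off the wheel (horizontal distance between clip and axle above 0.085 m or z of clip in the frame of axle above 0.03 m).
It fails at once if a bystander is moved more than 20 mm (distance of any of jar, jar2, driver, cup from where it was at the start of the episode above 0.02 m).
It also fails if it takes over 72 s, if anything falls off the work surface, if the arm or the gripper's body presses on something with over 40 N, if the wrist force passes 120 N, or if a joint passes its speed limit or range.

## Working session

There is one attempt and no reset: what is moved stays moved. The work goes in short steps, Python scripts to look and compute and a tool call to move; the robot and the scene stay as the last step left them, time stands still between calls to the robot, and variables do not carry over. Pictures are saved under pics/ and viewed, about 8 in all and at most 12, crops included, and the job is handed in when it is done.

Besides the shell and the picture viewer there is one more tool, called after "Request:" as name(argument=value, ...) on one line, values as JSON. move_arm: Moves the arm, as the interface text tells. Its arguments: {"type":"object","properties":{"series":{"type":"array"},"claw":{"type":"number"}},"required":["series"]}

```bash
mkdir -p pics; python3 - <<'E'
from cell import *
import cv2,numpy as np
np.set_printoptions(precision=4,suppress=True)
for n in("scene","top"):
    cv2.imwrite(f"pics/{n}0.png",get_image(n)); m=camera_model(n); print(n,m)
print(read_state())
E
```

```text
scene {'fov_y': 55.3673188556181, 'cx': 317.43867503203893, 'cy': 200.97493324529486, 'pose': array([[  -0.6578,    0.5641,   -0.499 , 1030.0883],
       [   0.7531,    0.4823,   -0.4475,  491.9862],
       [  -0.0118,   -0.6702,   -0.7421,  779.8035],
       [   0.    ,    0.    ,    0.    ,    1.    ]])}
top {'fov_y': 57.88543709134012, 'cx': 321.30271566584724, 'cy': 203.11255822890342, 'pose': array([[  0.013 ,  -0.9905,   0.1366, 468.4674],
       [ -0.9999,  -0.014 ,  -0.0062,  55.2142],
       [  0.008 ,  -0.1365,  -0.9906, 854.7683],
       [  0.    ,   0.    ,   0.    ,   1.    ]])}
{'clock': 0.1, 'qpos': array([ 1.1642,  0.6293,  0.0384,  1.5182, -0.027 ,  0.9963, -0.02  ]), 'qd': array([ 0.0002, -0.0033,  0.0006, -0.0015, -0.0004, -0.0002, -0.0006]), 'tau': array([  0.0035, -56.4536,   1.2307, -19.3974,   0.0113,   0.0054,
         0.    ]), 'eef_pos': array([ 217.0858, -612.0249,  192.1841]), 'tool_rot': array([-3.1399, -0.    ,  0.3408]), 'force': array([-0.2475,  0.2995,  0.1278]), 'torque': array([-0.0654, -0.0482, -0.0274]), 'width': 85.36448488330619}
```

View pics/top0.png

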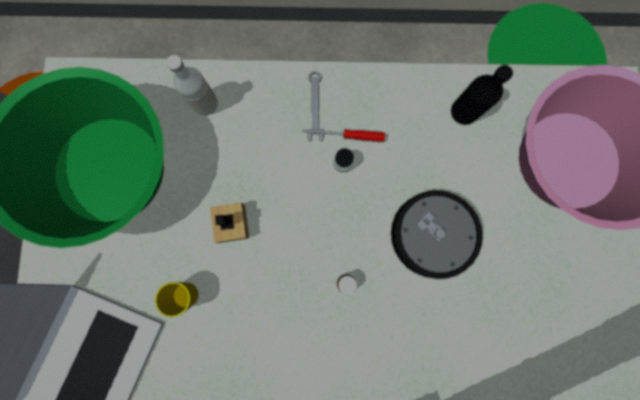

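View pics/scene0.png

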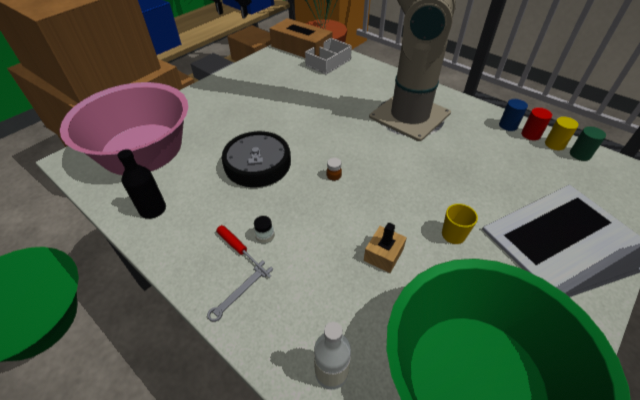

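```bash
cat > h.py <<'E'
from cell import *
import cv2,numpy as np
np.set_printoptions(precision=4,suppress=True)
def K(m):
    f=200/np.tan(np.radians(m["fov_y"]/2)); return np.array([[f,0,m["cx"]],[0,f,m["cy"]],[0,0,1]])
def ray(n,u,v,z):
    m=camera_model(n);P=m["pose"];d=P[:3,:3]@np.linalg.inv(K(m))@[u,v,1];o=P[:3,3]
    return o+d*(z-o[2])/d[2]
def proj(n,p):
    m=camera_model(n);P=m["pose"];c=P[:3,:3].T@(np.asarray(p,float)-P[:3,3]);q=K(m)@c;return q[:2]/q[2]
def tri(uv_s,uv_t):
    A=[];b=[]
    for n,(u,v) in(("scene",uv_s),("top",uv_t)):
        m=camera_model(n);P=m["pose"];d=P[:3,:3]@np.linalg.inv(K(m))@[u,v,1];d/=np.linalg.norm(d)
        M=np.eye(3)-np.outer(d,d);A.append(M);b.append(M@P[:3,3])
    return np.linalg.lstsq(np.vstack(A),np.hstack(b),rcond=None)[0]
def crop(im,u,v,w,h,s): # u,v = top left
    return cv2.resize(im[v:v+h,u:u+w],None,fx=s,fy=s,interpolation=cv2.INTER_CUBIC)
E
python3 - <<'E'
from h import *
t=cv2.imread("pics/top0.png");s=cv2.imread("pics/scene0.png")
a=crop(t,405,200,50,36,8);b=crop(t,205,197,50,36,8);c=crop(s,230,138,50,36,8);d=crop(s,360,220,50,55,8)[:288+152]
d=cv2.resize(d,(400,440))
col1=np.vstack([a,c]);col2=np.vstack([b,d])[:600]
h=min(len(col1),len(col2));cv2.imwrite("pics/c1.png",np.hstack([col1[:h],col2[:h]]))
print(ray("top",437,233,58),ray("top",230,222,50),ray("scene",257,157,58))
print(tri((257,157),(437,233)))
E
```

```text
[ 515.4032 -205.6796   58.    ] [534.1186 252.8304  50.    ] [ 529.4015 -185.9229   58.    ]
[ 514.8101 -210.5631   35.1126]
```

View pics/c1.png

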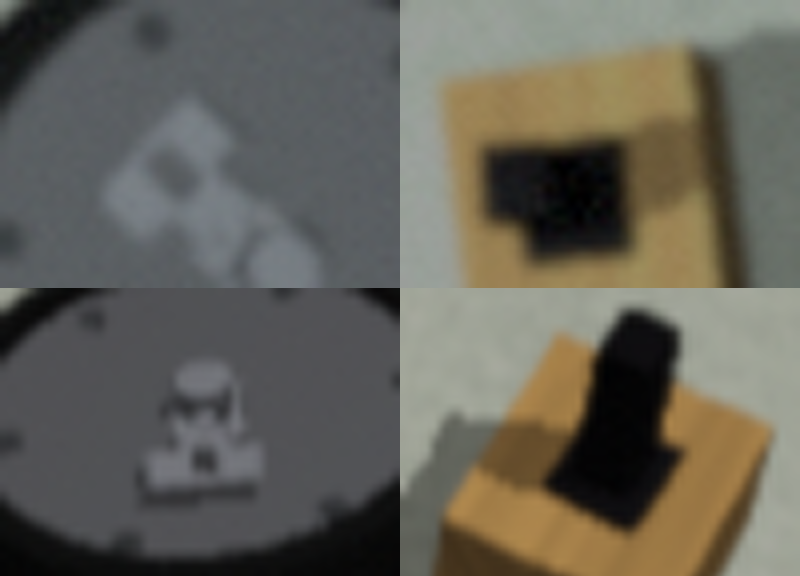

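```bash
python3 - <<'E'
from h import *
from scipy.optimize import least_squares
th=np.linspace(0,2*np.pi,120)
def hull(n,x,y):
    pts=[proj(n,[x+100*np.cos(a),y+100*np.sin(a),z]) for a in th for z in(0,58)]
    return cv2.convexHull(np.float32(pts))
def cen(h):
    M=cv2.moments(h);return np.array([M["m10"]/M["m00"],M["m01"]/M["m00"]]),M["m00"]
for n,(u0,v0,u1,v1) in dict(top=(380,180,495,290),scene=(212,122,302,195)).items():
    im=cv2.imread(f"pics/{n}0.png");g=cv2.cvtColor(im,cv2.COLOR_BGR2GRAY)
    m=np.zeros_like(g);m[v0:v1,u0:u1]=(g[v0:v1,u0:u1]<75)
    cs,_=cv2.findContours(m,cv2.RETR_EXTERNAL,cv2.CHAIN_APPROX_NONE)
    c=max(cs,key=cv2.contourArea);h=cv2.convexHull(c)
    C,A=cen(h);print(n,C,A,cv2.boundingRect(h))
    r=least_squares(lambda p:cen(hull(n,*p))[0]-C,[515,-205],diff_step=1e-3);H=hull(n,*r.x);print(r.x,cen(H)[1],cv2.boundingRect(H))
print("base",proj("scene",[0,0,0]))
E
```

```text
top [436.5395 234.0811] 6266.5 (391, 190, 91, 89)Traceback (most recent call last):
  File "<stdin>", line 15, in <module>
    return func(*args, **kwargs)
    result = trf(vector_fun.fun, vector_fun.jac, x0, f0, J0, lb, ub, ftol, xtol,
                 gtol, max_nfev, x_scale, loss_function, tr_solver,
                 tr_options.copy(), verbose, callback=callback_wrapped)
    return trf_no_bounds(
        fun, jac, x0, f0, J0, ftol, xtol, gtol, max_nfev, x_scale,
        loss_function, tr_solver, tr_options, verbose, callback=callback)
    f_new = fun(x_new)
    self._update_fun()
    ~~~~~~~~~~~~~~~~^^
    self.f = self.fun_wrapped(xp_copy(self.x))
             ~~~~~~~~~~~~~~~~^^^^^^^^^^^^^^^^^
    return np.atleast_1d(self.fun(x))
                         ~~~~~~~~^^^
    return self.f(x, *self.args, **self.kwargs)
           ~~~~~~^^^^^^^^^^^^^^^^^^^^^^^^^^^^^^
  File "<stdin>", line 15, in <lambda>
  File "<stdin>", line 5, in hull
  File "h.py", line 10, in proj
    m=camera_model(n);P=m["pose"];c=P[:3,:3].T@(np.asarray(p,float)-P[:3,3]);q=K(m)@c;return q[:2]/q[2]
ValueError: time passes only in moves, steps and waits
```

```bash
sed -i 's/^np.set_print.*/&\nCM={n:camera_model(n) for n in("scene","top")}/; s/m=camera_model(n);/m=CM[n];/' h.py; cat > w.py <<'E'
from h import *
from scipy.optimize import least_squares
th=np.linspace(0,2*np.pi,120)
def hull(n,x,y):
    pts=[proj(n,[x+100*np.cos(a),y+100*np.sin(a),z]) for a in th for z in(0,58)]
    return cv2.convexHull(np.float32(pts))
def cen(h):
    M=cv2.moments(h);return np.array([M["m10"]/M["m00"],M["m01"]/M["m00"]]),M["m00"]
for n,(u0,v0,u1,v1) in dict(top=(380,180,495,290),scene=(212,122,302,195)).items():
    im=cv2.imread(f"pics/{n}0.png");g=cv2.cvtColor(im,cv2.COLOR_BGR2GRAY)
    m=np.zeros_like(g);m[v0:v1,u0:u1]=(g[v0:v1,u0:u1]<75)
    cs,_=cv2.findContours(m,cv2.RETR_EXTERNAL,cv2.CHAIN_APPROX_NONE)
    c=max(cs,key=cv2.contourArea);h=cv2.convexHull(c)
    C,A=cen(h);print(n,C,A,cv2.boundingRect(h))
    r=least_squares(lambda p:cen(hull(n,*p))[0]-C,[515,-205],diff_step=1e-3);H=hull(n,*r.x);print(r.x,cen(H)[1],cv2.boundingRect(H))
print("base",proj("scene",[0,0,0]))
E
python3 w.py
```

```text
top [436.5395 234.0811] 6266.5 (391, 190, 91, 89)
[ 515.5595 -209.4465] 6814.001758709317 (388, 188, 96, 92)
scene [255.8732 159.0838] 3110.0 (221, 131, 70, 57)
[ 514.2597 -211.3862] 3412.8899808115093 (220, 129, 71, 61)
base [409.2823 115.112 ]
```

```bash
cat > b.py <<'E'
from h import *
from scipy.optimize import minimize
av={}
for n in("top","scene"):
    av[n]=np.mean([get_image(n).astype(np.float32) for _ in range(6)],0)
np.savez("av.npz",**av)
S=6
roi=dict(top=(200,190,60,65),scene=(355,235,60,45)); masks={}
for n,(u,v,w,h) in roi.items():
    im=cv2.resize(av[n][v:v+h,u:u+w],None,fx=S,fy=S,interpolation=cv2.INTER_LINEAR).clip(0,255).astype(np.uint8)
    i=im.astype(int); m=((i[...,2]-i[...,0])>30).astype(np.uint8)
    c=max(cv2.findContours(m,cv2.RETR_EXTERNAL,cv2.CHAIN_APPROX_NONE)[0],key=cv2.contourArea)
    masks[n]=cv2.fillPoly(np.zeros_like(m),[cv2.convexHull(c)],1)
def mod(n,p):
    x,y,a=p;c,s=np.cos(a),np.sin(a);u,v,w,h=roi[n]
    P=[(proj(n,[x+c*i-s*j,y+s*i+c*j,z])-[u,v]+.5)*S-.5 for i in(-40,40) for j in(-35,35) for z in(0,50)]
    return cv2.fillPoly(np.zeros_like(masks[n]),[cv2.convexHull(np.float32(P)).astype(np.int32)],1)
def cost(p,ns=("top","scene")): return sum(((mod(n,p)!=masks[n]).sum()/masks[n].sum()) for n in ns)
for ns in (("top","scene"),("top",),("scene",)):
  best=min((minimize(cost,[534,253,a],args=(ns,),method="Nelder-Mead",options=dict(initial_simplex=[[534,253,a],[544,253,a],[534,263,a],[534,253,a+.1]])) for a in (-.3,.1,.5)),key=lambda r:r.fun)
  print(ns,best.x,best.fun)
# rectified wheel view
sc=6;L=33;cx,cy=528,-198
for n in av: pass
out=[]
for n in("top","scene"):
    src=np.float32([proj(n,[cx+a,cy+b,59.5]) for a,b in((L,L),(L,-L),(-L,-L),(-L,L))])
    dst=np.float32([(0,0),(2*L*sc,0),(2*L*sc,2*L*sc),(0,2*L*sc)])
    out.append(cv2.warpPerspective(av[n],cv2.getPerspectiveTransform(src,dst),(2*L*sc,2*L*sc),flags=cv2.INTER_CUBIC))
o=np.clip((np.hstack(out)-50)*1.6,0,255);cv2.imwrite("pics/rect.png",o)
E
python3 b.py
```

```text
('top', 'scene') [534.3169 259.5834   0.1737] 0.13368144417665992
('top',) [534.8094 260.954    0.1618] 0.09689264240143204
('scene',) [532.6285 259.1148   0.1701] 0.015001470732424747[ WARN:0@8.907] global loadsave.cpp:1063 imwrite_ Unsupported depth image for selected encoder is fallbacked to CV_8U.
```

View pics/rect.png

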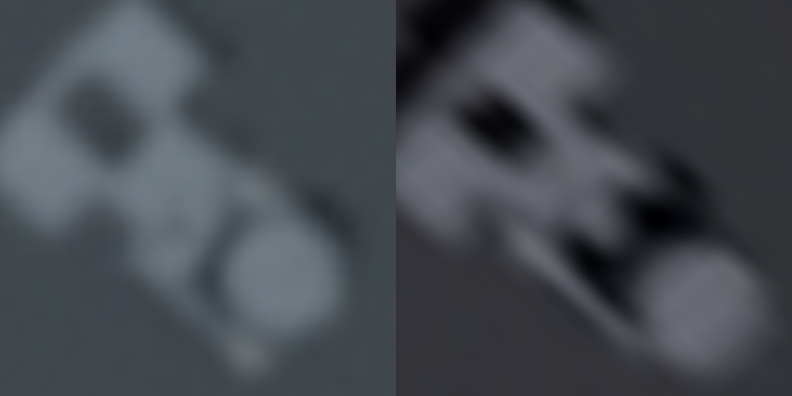

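```bash
cat > f.py <<'E'
from h import *
from scipy.optimize import minimize
av=np.load("av.npz")
g=np.arange(-40,40,.5)
X,Y=np.meshgrid(532+g,-192+g,indexing="ij")
def samp(n,z):
    pts=np.stack([X,Y,np.full_like(X,z)],-1)
    m=CM[n];P=m["pose"];c=(pts-P[:3,3])@P[:3,:3];q=c@K(m).T;q=(q[...,:2]/q[...,2:]).astype(np.float32)
    return cv2.remap(av[n].mean(2),q[...,0],q[...,1],cv2.INTER_LINEAR)
rect=lambda x,y,x0,x1,y0,y1:((x>x0)&(x<x1)&(abs((y-(y0+y1)/2))<(y1-y0)/2)).astype(float)
def model(p):
    ax,ay,a,b,inn,nw=p
    c,s=np.cos(a),np.sin(a);x=c*(X-ax)+s*(Y-ay);y=-s*(X-ax)+c*(Y-ay)
    clip=np.maximum(rect(x,y,8.5,21,-13,13),np.maximum(rect(x,y,-10,9,9,13),rect(x,y,-10,9,-13,-9)))
    head=((x*x+y*y)<10.5**2)*1.
    x=x-16.5;c,s=np.cos(b),np.sin(b);x,y=c*x+s*y,-s*x+c*y
    tab=np.maximum(rect(x,y,inn,33.5,-20,20),rect(x,y,-4,inn+1,-nw,nw))
    slot=rect(x,y,14.5,29.5,-4.75,4.75);tab=tab*(1-slot)
    return clip,head,tab,slot
def run(n,sig,z=59.5):
    I=samp(n,z)
    def cost(p,full=False):
        cl,h,t,s=model(p);u=np.maximum(np.maximum(cl*(1-s),h),t)
        B=cv2.GaussianBlur(u,(0,0),sig/.5); 
        w=np.ones_like(I)
        if n=="scene": pass
        A=np.stack([B.ravel(),np.ones(B.size)],1);k,r,*_=np.linalg.lstsq(A,I.ravel(),rcond=None)
        return r[0]/B.size
    best=None
    for b in(-.4,-.2,0,.2,.4):
        p0=np.array([514.5,-211,.85,b,14.,9.]);sx=np.vstack([p0]+[p0+d for d in np.diag([2,2,.1,.1,2,2])])
        r=minimize(cost,p0,method="Nelder-Mead",options=dict(initial_simplex=sx,maxiter=800))
        if best is None or r.fun<best.fun:best=r
    p=best.x;t=p[2]+p[3]
    piv=p[:2]+16.5*np.array([np.cos(p[2]),np.sin(p[2])]);sl=piv+22*np.array([np.cos(t),np.sin(t)])
    print(n,p,best.fun,"tabyaw deg",np.degrees(t),"clip",np.degrees(p[2]),"pivot",piv,"slot",sl)
run("top",1.2);run("scene",1.2)
E
python3 f.py
```

```text
top [ 513.9779 -209.1222    0.8101   -0.0095   14.5046    9.7462] 13.347108853527459 tabyaw deg 45.873103291963766 clip 46.41776541443915 pivot [ 525.3529 -197.1699] slot [ 540.6704 -181.3783]
scene [ 511.2571 -209.5469    0.7745    0.0026   14.6027   12.4741] 94.39010833062906 tabyaw deg 44.52471413013525 clip 44.37420265154749 pivot [ 523.0511 -198.0078] slot [ 538.736 -182.581]
```

Request:
move_arm(series=[[[0.04, -0.045, 0], -0.15], [[0.08, -0.09, 0], -0.3], [[0.12, -0.135, 0], -0.45], [[0.16, -0.18, 0], -0.6], [[0.2, -0.225, 0], -0.75]], claw=1)

```text
clock: 1.32
eef_pos: [331.4, -332.1, 193.4]
tool_rot: [3.14, 0.0, 1.096]
force: [1.3, -0.8, 0.6]
width: 85.5
```

```bash
cat > t.py <<'E'
# usage: t.py x y z yaw  -> shift and turn in tool axes from measured pose
import sys;from h import *
from scipy.spatial.transform import Rotation as Ro
s=read_state();R=Ro.from_euler("xyz",s["tool_rot"]).as_matrix()
print("t",s["clock"],"pos",s["eef_pos"],"rot",s["tool_rot"],"F",s["force"],"w",s["width"],"q",s["qpos"])
a=list(map(float,sys.argv[1:]))
d=R.T@(np.array(a[:3])-s["eef_pos"])/1000
Rt=Ro.from_euler("xyz",[np.pi,0,a[3]]).as_matrix();D=R.T@Rt
print("shift",d,"turn",np.arctan2(D[1,0],D[0,0]))
E
python3 t.py 533.5 259.5 150 1.741
```

```text
t 1.325 pos [ 331.4061 -332.1415  193.4271] rot [3.1402 0.0003 1.0956] F [ 1.2652 -0.8227  0.5931] w 85.47843630915224 q [ 0.8699  0.3764 -0.1933  2.0005  0.1014  0.7722  0.1419]
shift [ 0.6186 -0.0911  0.0431] turn -0.6454194276721936
```

Request:
move_arm(series=[[[0.06, -0.01, 0], -0.13], [[0.12, -0.02, 0], -0.26], [[0.18, -0.03, 0], -0.39], [[0.24, -0.04, 0], -0.52], [[0.3, -0.045, 0], -0.645]])

```text
clock: 1.95
eef_pos: [429.1, -43.1, 193.7]
tool_rot: [3.14, 0.002, 1.744]
force: [1.6, -0.5, 0.1]
width: 85.5
```

```bash
python3 t.py 533.5 259.5 165 1.741
```

```text
t 1.95 pos [429.1075 -43.15   193.7098] rot [3.1398 0.0018 1.7443] F [ 1.5751 -0.5332  0.0879] w 85.4679528449459 q [ 0.3657  0.3423 -0.4342  2.0862  0.2106  0.7519 -0.0273]
shift [0.2801 0.155  0.0285] turn 0.003351744190311165
```

Request:
move_arm(series=[[[0.056, 0.031, 0], 0.0], [[0.112, 0.062, 0], 0.0], [[0.168, 0.093, 0.01], 0.0], [[0.224, 0.124, 0.02], 0.0], [[0.28, 0.155, 0.028], 0.0]])

```text
clock: 2.58
eef_pos: [530.6, 250.5, 166.7]
tool_rot: [3.139, 0.002, 1.744]
force: [1.3, -1.1, 0.2]
width: 85.5
```

```bash
python3 t.py 533.5 259.5 61 1.741;python3 - <<'E'
from h import *
t=get_image("top");s=get_image("scene")
cv2.imwrite("pics/c2.png",np.hstack([crop(t,190,170,80,100,5),crop(s,345,190,80,100,5)]))
E
```

```text
t 2.575 pos [530.6338 250.4956 166.6756] rot [3.1393 0.0024 1.744 ] F [ 1.268  -1.0944  0.1759] w 85.46083493135046 q [-0.2286  0.593  -0.4122  1.7226  0.2972  0.8866 -0.5942]
shift [0.0086 0.0041 0.1057] turn 0.0029826409179434135
```

View pics/c2.png

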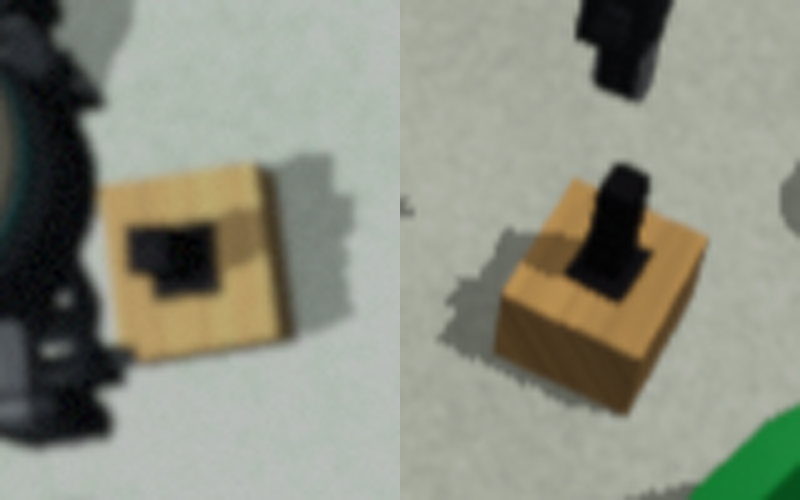

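Request:
move_arm(series=[[[0.007, 0.004, 0.0], 0.0], [[0.007, 0.004, 0.03], 0.0], [[0.007, 0.004, 0.06], 0.0], [[0.007, 0.004, 0.09], 0.0], [[0.007, 0.004, 0.105], 0.0]])

```text
clock: 3.3
eef_pos: [532.4, 264.7, 60.3]
tool_rot: [3.14, -0.004, 1.752]
force: [-0.0, -0.7, 0.2]
width: 85.3
```

```bash
python3 t.py 533.5 258 62 1.741;python3 - <<'E'
from h import *
t=get_image("top");s=get_image("scene")
cv2.imwrite("pics/c3.png",np.hstack([crop(t,190,170,80,100,5),crop(s,345,190,80,100,5)]))
E
```

```text
t 3.3 pos [532.351  264.7412  60.2942] rot [ 3.1395 -0.0038  1.7515] F [-0.0326 -0.7313  0.1943] w 85.27149699813431 q [-0.287   0.7399 -0.3524  1.7875  0.3757  0.6772 -0.669 ]
shift [-0.0068 -0.0001 -0.0017] turn 0.010502109078028732
```

View pics/c3.png

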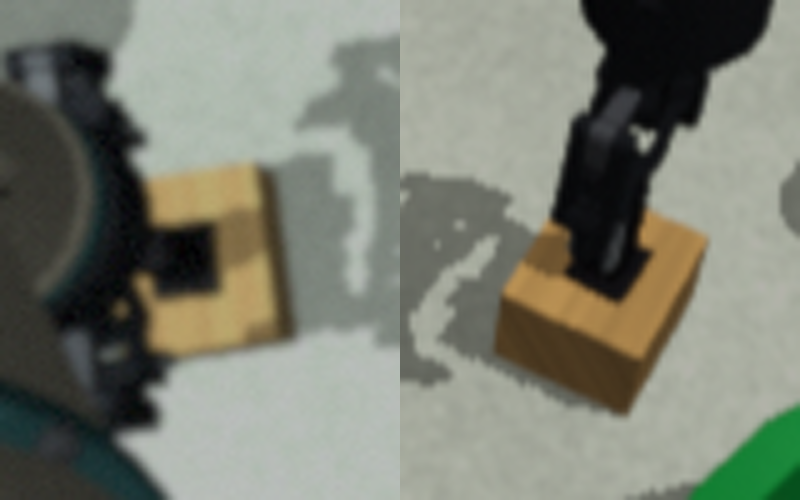

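Request:
move_arm(series=[[[-0.006, 0, -0.001], 0.01], [[-0.006, 0, -0.001], 0.01], [[-0.006, 0, -0.001], 0.01]])

```text
clock: 3.78
eef_pos: [533.8, 259.3, 62.2]
tool_rot: [3.139, -0.004, 1.742]
force: [0.4, 0.2, 0.5]
width: 85.7
```

Request:
move_arm(series=[[[0, 0, 0], 0], [[0, 0, 0], 0], [[0, 0, 0], 0], [[0, 0, 0], 0], [[0, 0, 0], 0]], claw=0)

```text
clock: 4.4
eef_pos: [534.0, 259.5, 62.4]
tool_rot: [3.138, -0.005, 1.742]
force: [0.4, 0.1, 1.7]
width: 18.4
```

Request:
move_arm(series=[[[0, 0, 0], 0], [[0, 0, 0], 0]])

```text
clock: 4.65
eef_pos: [534.0, 259.5, 62.4]
tool_rot: [3.138, -0.005, 1.742]
force: [-0.1, -0.5, 1.5]
width: 18.4
```

Request:
move_arm(series=[[[0, 0, -0.015], 0], [[0, 0, -0.035], 0], [[0, 0, -0.06], 0], [[0, 0, -0.085], 0], [[0, 0, -0.085], 0]])

```text
clock: 5.28
eef_pos: [535.1, 260.0, 149.8]
tool_rot: [3.134, -0.006, 1.742]
force: [-1.2, 0.1, -0.7]
width: 18.4
```

```bash
python3 t.py 541 -181.5 150 2.374;python3 - <<'E'
from h import *
t=get_image("top");s=get_image("scene")
cv2.imwrite("pics/c4.png",np.hstack([crop(t,190,180,50,75,8),crop(s,365,185,50,75,8)]))
print(proj("scene",[534,258,100]),proj("top",[534,258,100]))
E
```

```text
t 5.275 pos [535.1195 259.997  149.848 ] rot [ 3.1338 -0.006   1.7417] F [-1.1743  0.1193 -0.6751] w 18.354300868027465 q [-0.24    0.6207 -0.4081  1.7248  0.3088  0.8504 -0.6126]
shift [-0.4361 -0.0692 -0.0033] turn -0.6323687219855241
[387.8076 228.9723] [221.7244 219.9943]
```

View pics/c4.png

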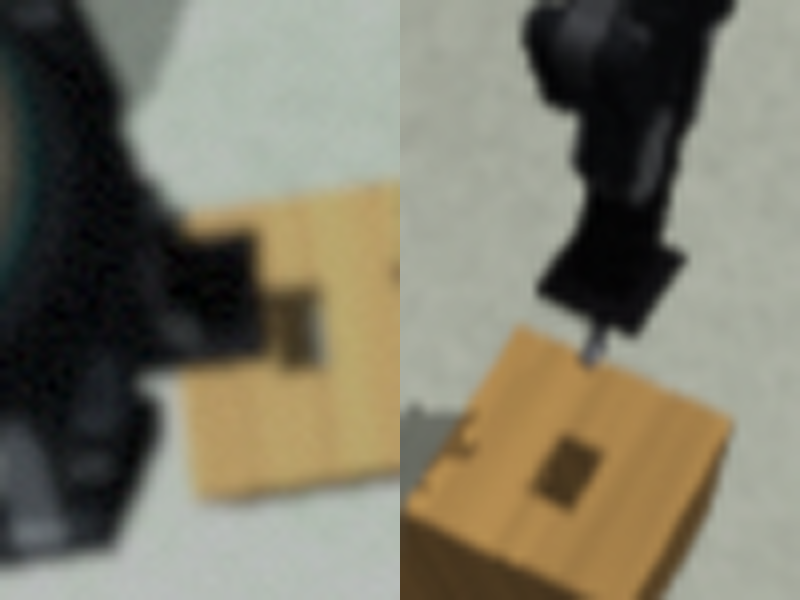

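Request:
move_arm(series=[[[-0.05, -0.008, 0], -0.08], [[-0.105, -0.017, 0], -0.17], [[-0.16, -0.026, 0], -0.26], [[-0.215, -0.035, 0], -0.35], [[-0.27, -0.043, 0], -0.44]])

```text
clock: 6.0
eef_pos: [535.9, -16.5, 144.9]
tool_rot: [3.139, -0.004, 2.185]
force: [0.3, 0.0, -0.8]
width: 18.3
```

```bash
python3 t.py 540 -183 140 2.374
```

```text
t 6.0 pos [535.9305 -16.5058 144.9342] rot [ 3.1387 -0.0038  2.1849] F [ 0.2523  0.0468 -0.7976] w 18.259961002298297 q [ 0.3497  0.5799 -0.5546  1.877   0.4077  0.7984  0.1933]
shift [-0.1384 -0.0926  0.0041] turn -0.18909365131491118
```

Request:
move_arm(series=[[[-0.045, -0.03, 0], -0.06], [[-0.09, -0.06, 0.0], -0.13], [[-0.138, -0.092, 0.01], -0.19], [[-0.138, -0.092, 0.02], -0.19], [[-0.138, -0.092, 0.02], -0.19]])

```text
clock: 6.62
eef_pos: [538.7, -181.5, 122.4]
tool_rot: [3.139, -0.007, 2.374]
force: [-1.7, 0.4, -1.1]
width: 18.3
```

```bash
python3 t.py 540 -183 140 2.374;python3 - <<'E'
from h import *
s=np.mean([get_image("scene").astype(np.float32) for _ in range(5)],0); np.save("s5.npy",s)
c=crop(s,225,120,60,50,13); cv2.imwrite("pics/c5.png",np.clip(c*1.6,0,255).astype(np.uint8))
E
```

```text
t 6.625 pos [ 538.732  -181.4931  122.4013] rot [ 3.1389 -0.0071  2.3743] F [-1.7471  0.4216 -1.0928] w 18.295333242716502 q [ 0.6556  0.6658 -0.5949  1.8041  0.4814  0.8256  0.628 ]
shift [-0.0018 -0.0002 -0.0176] turn 0.00028669547843654413
```

View pics/c5.png

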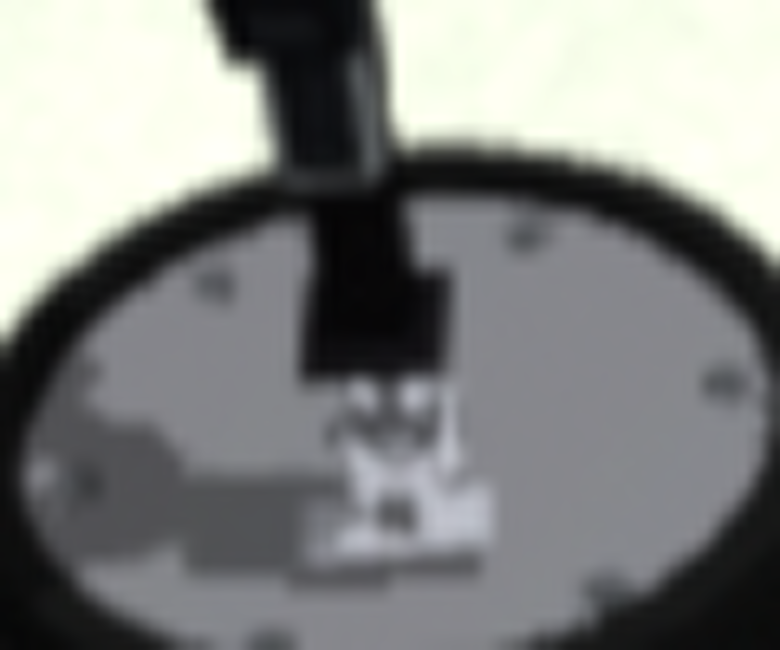

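```bash
cat > p.py <<'E'
from h import *
o=np.array([538.7,-181.5,78.]);a=np.radians(46);e=np.array([np.cos(a),np.sin(a),0]);n=np.array([-e[1],e[0],0]);k=np.array([0,0,1])
cr=lambda p:(proj("scene",p)-[225,120]+.5)*13-.5
for nm,p in dict(fl1=o+17*e+15*n+32*k,fl2=o+17*e-15*n+32*k,fr=o-17*e-15*n+36*k,toe=o+2*e,slot=np.array([541.3,-182,59.5]),slotB=np.array([541.3,-182,56.5]),head=np.array([514.3,-210,65.5]),px=o+e,).items(): print(nm,cr(p))
print(cr(o+10*e)-cr(o),cr(o+10*n)-cr(o),cr(o+10*k)-cr(o))
E
python3 p.py
```

```text
fl1 [441.8183 379.4537]
fl2 [297.1573 388.7049]
fr [300.4687 270.2629]
toe [391.938  453.6316]
slot [393.1543 517.2038]
slotB [394.9919 527.5241]
head [393.815  380.4445]
px [392.0556 450.5788]
[-1.1807 30.6633] [46.6029 -3.0095] [ -6.2609 -35.6124]
```

Request:
move_arm(series=[[[-0.0018, 0, 0.004], 0], [[-0.0018, 0, 0.009], 0], [[-0.0018, 0, 0.013], 0], [[-0.0018, 0, 0.013], 0], [[-0.0018, 0, 0.013], 0]])

```text
clock: 7.5
eef_pos: [542.1, -181.8, 111.6]
tool_rot: [3.137, -0.003, 2.377]
force: [-0.1, 0.2, -1.1]
width: 18.0
```

```bash
python3 t.py 540 -182.75 110 2.374;python3 - <<'E'
from h import *
s=np.mean([get_image("scene").astype(np.float32) for _ in range(5)],0); np.save("s6.npy",s)
c=crop(s,235,138,40,30,20); cv2.imwrite("pics/c6.png",np.clip(c*1.4,0,255).astype(np.uint8))
E
```

```text
t 7.5 pos [ 542.1397 -181.8352  111.5749] rot [ 3.1373 -0.0029  2.3774] F [-0.0932  0.2438 -1.1393] w 18.00481673342095 q [ 0.6464  0.6814 -0.5844  1.8088  0.4967  0.8025  0.6181]
shift [ 0.0009 -0.0021  0.0016] turn 0.0033594985285818526
```

View pics/c6.png

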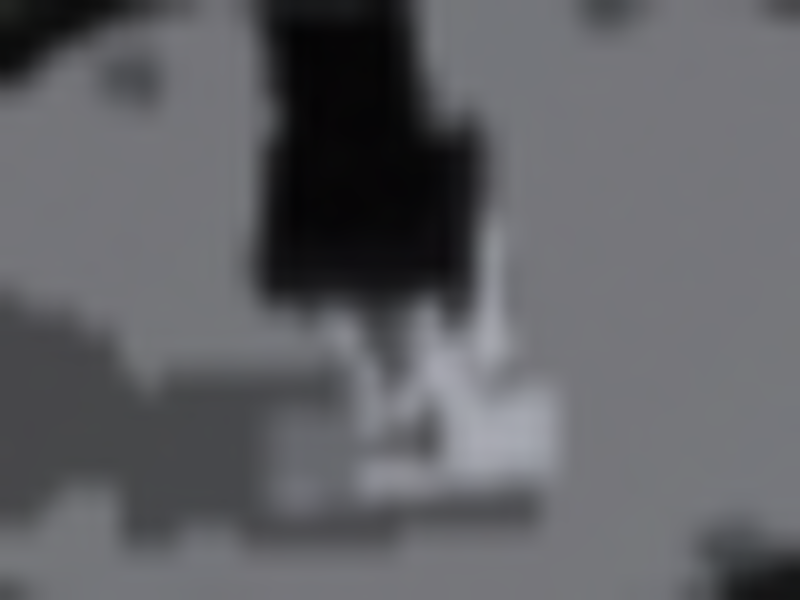

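Request:
move_arm(series=[[[0.001, -0.0018, 0.001], -0.003], [[0.001, -0.0018, 0.001], -0.003], [[0.001, -0.0018, 0.001], -0.003], [[0.001, -0.0018, 0.001], -0.003]])

```text
clock: 8.25
eef_pos: [540.2, -182.5, 110.7]
tool_rot: [3.137, -0.003, 2.38]
force: [0.8, -0.2, 0.2]
width: 18.2
```

```bash
python3 t.py 540 -182.4 110 2.374; cat > p2.py <<'E'
from h import *
import sys
TC=read_state()["eef_pos"];s=np.mean([get_image("scene").astype(np.float32) for _ in range(6)],0)
c=crop(s,235,138,40,30,20);o=TC-[0,0,44.4];a=np.radians(46);e=np.array([np.cos(a),np.sin(a),0]);n=np.array([-e[1],e[0],0]);k=np.array([0,0,1])
cr=lambda p:(proj("scene",p)-[235,138]+.5)*20-.5
print("toe corners",[cr(o+x*e+y*n).round() for x in(-2.5,6) for y in(-2.5,2.5)],"shank at z32",cr(o+32*k),"origin",cr(o),"tcp e,n",TC@e,TC@n)
cv2.imwrite(sys.argv[1],np.clip((c-20)*1.6,0,255).astype(np.uint8))
E
python3 p2.py pics/c7.png
```

```text
t 8.25 pos [ 540.2331 -182.4834  110.7021] rot [ 3.1373 -0.0026  2.3803] F [ 0.8451 -0.226   0.1791] w 18.17533767022643 q [ 0.6491  0.6806 -0.5845  1.8141  0.4987  0.7981  0.6204]
shift [ 0.0002 -0.0001  0.0007] turn 0.006324891829209105
toe corners [array([385., 384.]), array([420., 382.]), array([383., 424.]), array([419., 422.])] shank at z32 [370.8456 219.2425] origin [401.9395 394.4118] tcp e,n 244.0098622818327 -515.3748014329778
```

View pics/c7.png

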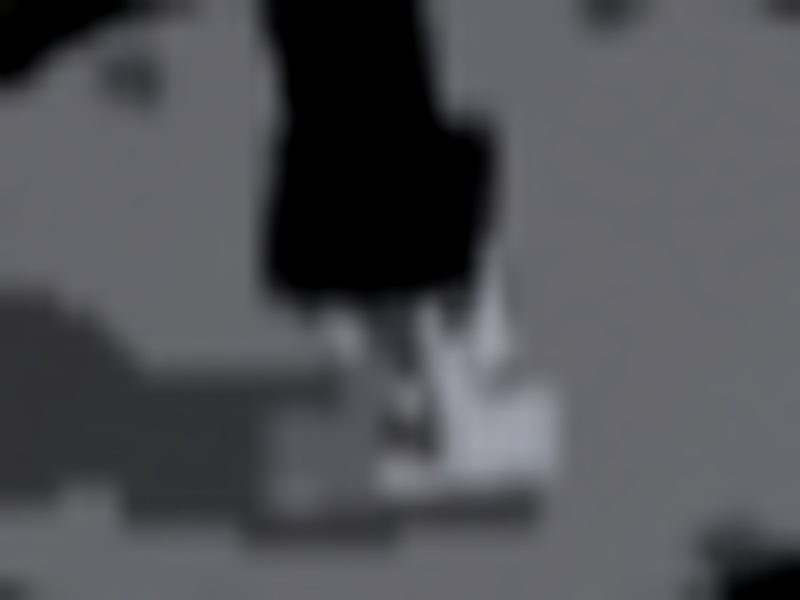

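Request:
move_arm(series=[[[0.0006, 0.001, 0.0015], -0.004], [[0.0006, 0.001, 0.003], -0.006], [[0.0006, 0.001, 0.0045], -0.006], [[0.0006, 0.001, 0.006], -0.006], [[0.0006, 0.001, 0.006], -0.006]])

```text
clock: 9.18
eef_pos: [540.3, -181.3, 104.5]
tool_rot: [3.137, -0.003, 2.386]
force: [0.5, 0.2, -1.0]
width: 18.1
```

Request:
move_arm(series=[[[-0.0003, 0, 0.001], 0.01], [[-0.0003, 0, 0.002], 0.01], [[-0.0003, 0, 0.002], 0.01]])

```text
clock: 9.55
eef_pos: [540.5, -181.5, 102.5]
tool_rot: [3.138, -0.003, 2.376]
force: [0.5, -0.1, -1.2]
width: 18.2
```

Request:
move_arm(series=[[[0, 0, 0.001], 0], [[0, 0, 0.002], 0], [[0, 0, 0.002], 0]])

```text
clock: 9.93
eef_pos: [540.4, -181.5, 100.3]
tool_rot: [3.138, -0.003, 2.376]
force: [-0.0, -0.4, -1.1]
width: 18.4
```

Request:
move_arm(series=[[[0, 0, 0.001], 0], [[0, 0, 0.002], 0], [[0, 0, 0.002], 0]])

```text
clock: 10.3
eef_pos: [540.4, -181.4, 98.2]
tool_rot: [3.138, -0.003, 2.376]
force: [0.2, -0.3, -1.0]
width: 18.2
```

Request:
move_arm(series=[[[0, 0, 0.0007], 0], [[0, 0, 0.0015], 0], [[0, 0, 0.0015], 0]])

```text
clock: 10.68
eef_pos: [540.3, -181.5, 96.7]
tool_rot: [3.138, -0.004, 2.376]
force: [0.5, 0.4, -0.5]
width: 18.5
```

Request:
move_arm(series=[[[0, 0, 0.0005], 0], [[0, 0, 0.001], 0], [[0, 0, 0.001], 0]])

```text
clock: 11.05
eef_pos: [540.2, -181.4, 95.6]
tool_rot: [3.138, -0.004, 2.376]
force: [0.6, -0.4, -1.8]
width: 18.5
```

```bash
python3 p2.py pics/c8.png; python3 t.py 540 -182.4 110 2.374
```

```text
toe corners [array([404., 467.]), array([439., 465.]), array([403., 507.]), array([438., 505.])] shank at z32 [390.8786 306.2017] origin [421.2277 477.7409] tcp e,n 244.78418411598844 -514.6350415662752
t 11.35 pos [ 540.3311 -181.4389   95.7035] rot [ 3.1378 -0.0034  2.3764] F [ 0.0113 -0.3364 -0.4008] w 18.405693742312472 q [ 0.637   0.7    -0.5691  1.8254  0.5149  0.7689  0.6012]
shift [-0.0004 -0.0009 -0.0143] turn 0.0024061122069423246
```

View pics/c8.png

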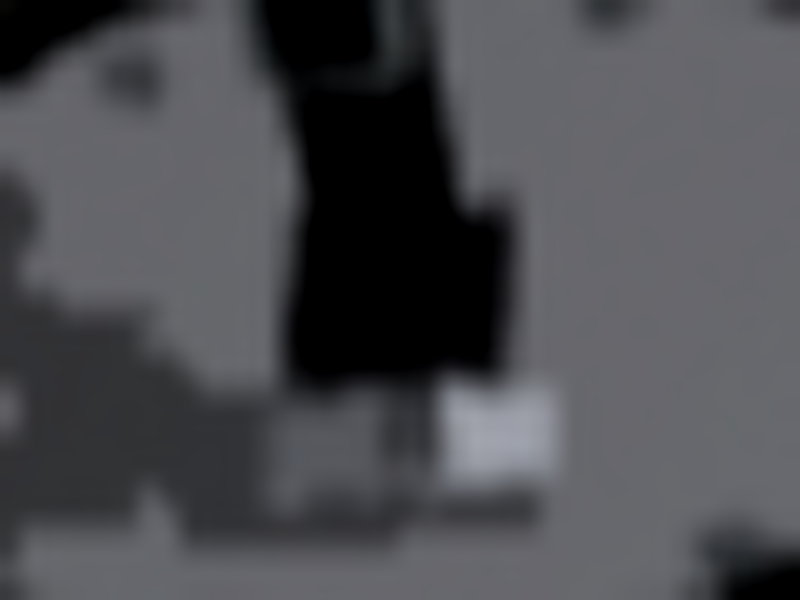

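Request:
move_arm(series=[[[0, 0, 0.0005], 0], [[0, 0, 0.001], 0], [[0, 0, 0.001], 0]])

```text
clock: 11.72
eef_pos: [540.2, -181.4, 94.6]
tool_rot: [3.138, -0.004, 2.376]
force: [0.1, 0.0, -1.0]
width: 18.0
```

```bash
python3 t.py 540 -182.4 95 2.374
```

```text
t 11.725 pos [ 540.2201 -181.4172   94.6002] rot [ 3.1379 -0.0036  2.3764] F [ 0.053   0.0276 -1.0202] w 17.99993821511234 q [ 0.6363  0.7014 -0.568   1.8262  0.516   0.767   0.6002]
shift [-0.0005 -0.0009 -0.0004] turn 0.0024212364791902172
```

Request:
move_arm(series=[[[0, 0, 0.0005], 0], [[0, 0, 0.0008], 0], [[0, 0, 0.0008], 0]])

```text
clock: 12.1
eef_pos: [540.5, -181.4, 94.1]
tool_rot: [3.138, -0.003, 2.376]
force: [-0.5, 0.5, 1.1]
width: 18.0
```

Request:
move_arm(series=[[[0, 0, 0.0005], 0], [[0, 0, 0.0008], 0], [[0, 0, 0.0008], 0]])

```text
clock: 12.48
eef_pos: [540.7, -181.6, 94.0]
tool_rot: [3.138, -0.002, 2.376]
force: [-1.2, 0.3, 6.8]
width: 18.0
```

Request:
move_arm(series=[[[0, 0, -0.0006], 0], [[0, 0, -0.0012], 0], [[0, 0.001, -0.0012], 0], [[0, 0.0025, -0.0012], 0], [[0, 0.004, -0.0012], 0]])

```text
clock: 13.1
eef_pos: [543.6, -178.6, 95.1]
tool_rot: [3.138, -0.002, 2.376]
force: [0.6, -0.4, -0.7]
width: 18.0
```

```bash
python3 t.py 544.5 -177.3 95.1 2.374
```

```text
t 13.1 pos [ 543.5774 -178.5554   95.074 ] rot [ 3.1377 -0.0024  2.3765] F [ 0.6255 -0.3867 -0.7017] w 18.0026759820113 q [ 0.6287  0.7027 -0.5675  1.8208  0.5156  0.7696  0.5951]
shift [ 0.0002  0.0015 -0.    ] turn 0.002445171205826564
```

Request:
move_arm(series=[[[0, 0.001, 0], 0], [[0, 0.0015, 0], 0], [[0, 0.0015, 0], 0]])

```text
clock: 13.48
eef_pos: [544.2, -177.8, 95.0]
tool_rot: [3.139, -0.003, 2.376]
force: [-0.7, -0.4, -1.3]
width: 18.4
```

Request:
move_arm(series=[[[0, 0.0007, 0], 0], [[0, 0.0012, 0], 0], [[0, 0.0012, 0], 0]])

```text
clock: 13.85
eef_pos: [544.7, -177.3, 94.9]
tool_rot: [3.139, -0.003, 2.376]
force: [-0.9, -2.0, 0.3]
width: 18.3
```

Request:
move_arm(series=[[[0, 0.001, 0], 0], [[0, 0.0015, 0], 0], [[0, 0.002, 0], 0], [[0, 0.0025, 0], 0], [[0, 0.003, 0], 0]])

```text
clock: 14.48
eef_pos: [546.0, -175.7, 94.6]
tool_rot: [3.141, -0.004, 2.376]
force: [-2.6, -3.3, -0.7]
width: 17.8
```

Request:
move_arm(series=[[[0, 0.0015, -0.0004], 0], [[0, 0.002, -0.0004], 0], [[0, 0.0025, -0.0004], 0], [[0, 0.003, -0.0004], 0], [[0, 0.0035, -0.0004], 0]])

```text
clock: 15.1
eef_pos: [547.3, -174.1, 94.7]
tool_rot: [-3.14, -0.004, 2.375]
force: [-4.1, -4.8, -1.3]
width: 18.5
```

```bash
python3 t.py 560 -160 95 2.374
```

```text
t 15.1 pos [ 547.2858 -174.1424   94.7281] rot [-3.1399 -0.0043  2.3752] F [-4.1351 -4.8028 -1.2504] w 18.531958985096562 q [ 0.6135  0.707  -0.5643  1.8107  0.5153  0.7797  0.5848]
shift [ 0.0006  0.019  -0.0003] turn 0.001213973158069994
```

Request:
move_arm(series=[[[0, 0.0018, -0.0003], 0], [[0, 0.0024, -0.0003], 0], [[0, 0.003, -0.0003], 0], [[0, 0.0036, -0.0003], 0], [[0, 0.004, -0.0003], 0]])

```text
clock: 15.72
eef_pos: [549.9, -171.3, 94.9]
tool_rot: [-3.14, -0.004, 2.375]
force: [-2.3, -2.4, -1.4]
width: 17.7
```

Request:
move_arm(series=[[[0, 0.001, 0], 0], [[0, 0.002, 0], 0], [[0, 0.003, 0], 0], [[0, 0.004, 0], 0], [[0, 0.005, 0], 0]])

```text
clock: 16.35
eef_pos: [553.6, -167.5, 95.0]
tool_rot: [-3.14, -0.004, 2.375]
force: [-1.2, -1.0, -1.7]
width: 18.2
```

```bash
python3 t.py 566.5 -154.5 95 2.374
```

```text
t 16.35 pos [ 553.5951 -167.4976   94.9814] rot [-3.1401 -0.0044  2.3751] F [-1.1522 -0.9623 -1.6917] w 18.18694177811155 q [ 0.5979  0.7112 -0.5638  1.7993  0.5134  0.7864  0.5748]
shift [-0.0003  0.0183 -0.    ] turn 0.001060174872109771
```

Request:
move_arm(series=[[[0, 0.0015, 0], 0], [[0, 0.003, 0], 0], [[0, 0.0045, 0], 0], [[0, 0.006, 0], 0], [[0, 0.0075, 0], 0]])

```text
clock: 16.98
eef_pos: [558.9, -162.0, 95.0]
tool_rot: [-3.14, -0.004, 2.375]
force: [-0.1, -1.0, -0.8]
width: 18.3
```

Request:
move_arm(series=[[[0, 0.0015, 0], 0], [[0, 0.003, 0], 0], [[0, 0.0045, 0], 0], [[0, 0.006, 0], 0], [[0, 0.0065, 0], 0]])

```text
clock: 17.6
eef_pos: [563.5, -157.2, 95.0]
tool_rot: [-3.14, -0.004, 2.375]
force: [-0.1, 0.2, -0.4]
width: 18.1
```

```bash
python3 t.py 566.5 -154.5 95 2.374; cat > m.py <<'E'
from h import *
import sys
s=np.mean([get_image("scene").astype(np.float32) for _ in range(6)],0)
cv2.imwrite(sys.argv[1],np.clip((crop(s,225,125,60,50,13)-20)*1.6,0,255).astype(np.uint8))
E
python3 m.py pics/c9.png
```

```text
t 17.6 pos [ 563.4638 -157.2235   94.9611] rot [-3.1401 -0.0044  2.3751] F [-0.0668  0.2072 -0.3852] w 18.12538138805867 q [ 0.5735  0.7188 -0.5625  1.7808  0.5113  0.7966  0.5594]
shift [-0.0003  0.0041 -0.    ] turn 0.0011403059963927074
```

Request:
move_arm(series=[[[0, 0.001, 0], 0], [[0, 0.0015, 0], 0], [[0, 0.0015, 0], 0], [[0, 0.0015, 0], 0]])

```text
clock: 18.4
eef_pos: [564.5, -156.2, 95.0]
tool_rot: [-3.14, -0.004, 2.375]
force: [-0.1, -0.5, -0.8]
width: 18.4
```

Request:
move_arm(series=[[[0, -0.002, 0], 0], [[0, -0.004, 0], 0], [[0, -0.0065, 0], 0], [[0, -0.0065, 0], 0], [[0, -0.0065, 0], 0]])

```text
clock: 19.02
eef_pos: [560.0, -160.9, 95.0]
tool_rot: [-3.14, -0.004, 2.375]
force: [-0.1, 0.3, -1.0]
width: 18.3
```

```bash
python3 t.py 560.5 -160.5 95 2.374
```

```text
t 19.025 pos [ 560.0314 -160.8847   95.0224] rot [-3.1404 -0.0043  2.375 ] F [-0.1193  0.3279 -0.9629] w 18.250381760323965 q [ 0.5823  0.716  -0.5631  1.7875  0.512   0.7927  0.5648]
shift [-0.0001  0.0006  0.    ] turn 0.000983332317641379
```

Request:
move_arm(series=[[[0, 0, -0.002], 0], [[0, 0, -0.004], 0], [[0, 0, -0.007], 0], [[0, 0, -0.011], 0], [[0, 0, -0.015], 0]])

```text
clock: 19.65
eef_pos: [560.2, -160.9, 110.4]
tool_rot: [-3.14, -0.004, 2.375]
force: [-0.4, 0.4, -1.5]
width: 18.6
```

```bash
python3 t.py 533.8 259.3 150 1.742; python3 m.py pics/c10.png
```

```text
t 19.65 pos [ 560.1521 -160.9263  110.3758] rot [-3.1405 -0.0041  2.3749] F [-0.4164  0.4274 -1.4603] w 18.616743689332157 q [ 0.5911  0.6965 -0.5767  1.7756  0.4952  0.8227  0.5789]
shift [ 0.3107  0.2843 -0.0387] turn 0.6329419647504788
```

View pics/c10.png

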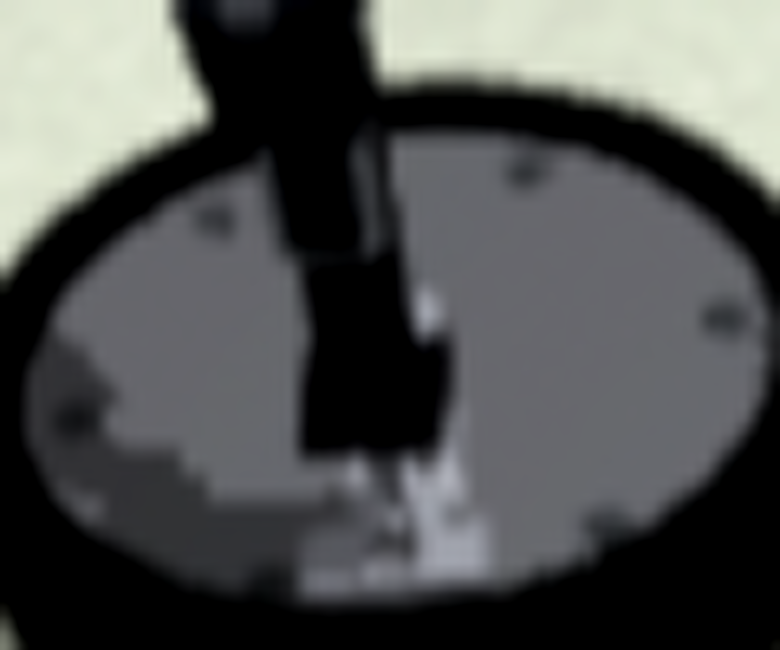

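Request:
move_arm(series=[[[0, 0, -0.02], 0], [[0.01, 0.01, -0.038], 0.02], [[0.05, 0.045, -0.038], 0.1], [[0.09, 0.082, -0.038], 0.2], [[0.13, 0.12, -0.038], 0.3]])

```text
clock: 20.58
eef_pos: [549.5, 18.4, 149.1]
tool_rot: [-3.14, -0.004, 2.071]
force: [1.6, -0.1, -0.4]
width: 18.6
```

```bash
python3 t.py 533.8 259.3 150 1.742
```

```text
t 20.575 pos [549.484   18.3713 149.0528] rot [-3.1402 -0.0041  2.0712] F [ 1.607  -0.0831 -0.3705] w 18.55957627182173 q [ 0.259   0.5868 -0.5207  1.8343  0.38    0.8238  0.0482]
shift [ 0.2189  0.1018 -0.0002] turn 0.32920187864093675
```

Request:
move_arm(series=[[[0.055, 0.026, 0], 0.085], [[0.11, 0.052, 0], 0.17], [[0.165, 0.077, 0], 0.25], [[0.21, 0.098, 0], 0.329], [[0.219, 0.102, 0], 0.329]])

```text
clock: 21.2
eef_pos: [531.6, 266.5, 150.7]
tool_rot: [-3.14, -0.008, 1.749]
force: [0.1, -0.6, -1.2]
width: 18.4
```

Request:
move_arm(series=[[[0, 0, 0], 0], [[0, 0, 0], 0]])

```text
clock: 21.45
eef_pos: [531.5, 265.6, 150.9]
tool_rot: [-3.14, -0.007, 1.749]
force: [0.4, -0.1, -0.5]
width: 18.3
```

```bash
python3 t.py 534 259.5 110 1.742
cat > g.py <<'E'
import re
src=open("f.py").read().split('run("top"')[0]
src=src.replace('av=np.load("av.npz")','av={"top":np.mean([get_image("top").astype(np.float32) for _ in range(6)],0)}').replace("532+g","545+g").replace("-192+g","-176+g").replace("(-40,40,.5)","(-50,50,.5)")
src=src.replace("ax,ay,a,b,inn,nw=p","ax,ay,a,b=p;inn,nw=14.5,9.7").replace("head=((x*x+y*y)<10.5**2)*1.","head=((X-514)**2+(Y+210)**2<10.5**2)*1.").replace("[514.5,-211,.85,b,14.,9.]","[535,-190,.81,b]").replace("[2,2,.1,.1,2,2]","[4,4,.1,.1]")
exec(src);run("top",1.2)
E
python3 g.py
```

```text
t 21.45 pos [531.5036 265.6151 150.8672] rot [-3.1398 -0.007   1.7487] F [ 0.4283 -0.1377 -0.4692] w 18.270477213755285 q [-0.2462  0.6237 -0.4135  1.7162  0.3039  0.8648 -0.6109]
shift [-0.0067  0.0014  0.0408] turn 0.006687604014537738
top [ 534.6106 -186.4347    0.7865    0.0005] 471.52149651085017 tabyaw deg 45.09459091332204 clip 45.064612808339476 pivot [ 546.2647 -174.7543] slot [ 561.7953 -159.1723]
```

Request:
move_arm(series=[[[-0.0067, 0.0016, 0.01], 0.006], [[-0.0067, 0.0016, 0.03], 0.006], [[-0.0067, 0.0016, 0.038], 0.006], [[-0.0067, 0.0016, 0.038], 0.006], [[-0.0067, 0.0016, 0.038], 0.006]])

```text
clock: 22.38
eef_pos: [535.0, 259.7, 113.1]
tool_rot: [-3.141, -0.008, 1.742]
force: [-0.2, -1.1, -1.5]
width: 18.1
```

```bash
python3 t.py 534 259.5 63.5 1.742
```

```text
t 22.375 pos [535.0009 259.6624 113.0967] rot [-3.1407 -0.0076  1.7418] F [-0.2485 -1.1385 -1.453 ] w 18.14321000127969 q [-0.2495  0.6704 -0.3911  1.7493  0.3308  0.7854 -0.6287]
shift [-0.0004 -0.001   0.0496] turn -0.00018311875109722282
```

Toe bottom is at ~69, 19 mm above the block top. Lowering in, with force checks.

Request:
move_arm(series=[[[0, -0.001, 0.006], 0], [[0, -0.001, 0.013], 0], [[0, -0.001, 0.02], 0], [[0, -0.001, 0.025], 0], [[0, -0.001, 0.025], 0]])

```text
clock: 23.0
eef_pos: [533.6, 259.5, 87.5]
tool_rot: [-3.14, -0.007, 1.742]
force: [0.3, 0.3, -0.9]
width: 18.3
```

Request:
move_arm(series=[[[0, 0, 0.005], 0], [[0, 0, 0.01], 0], [[0, 0, 0.016], 0], [[0, 0, 0.021], 0], [[0, 0, 0.021], 0]])

```text
clock: 23.62
eef_pos: [533.1, 259.5, 65.9]
tool_rot: [-3.139, -0.007, 1.742]
force: [0.5, -0.2, -0.7]
width: 18.4
```

```bash
python3 t.py 534 259.5 62.4 1.742
```

```text
t 23.625 pos [533.1297 259.4803  65.9433] rot [-3.1387 -0.007   1.7419] F [ 0.4527 -0.1979 -0.7451] w 18.37077442766127 q [-0.2709  0.7324 -0.3598  1.7845  0.366   0.691  -0.6598]
shift [-0.0002  0.0009  0.0035] turn -5.980193338062165e-05
```

Request:
move_arm(series=[[[0, 0.0008, 0.001], 0], [[0, 0.0008, 0.002], 0], [[0, 0.0008, 0.003], 0], [[0, 0.0008, 0.0033], 0], [[0, 0.0008, 0.0033], 0]])

```text
clock: 24.25
eef_pos: [533.9, 259.6, 62.7]
tool_rot: [-3.139, -0.007, 1.742]
force: [-0.5, -0.3, -1.4]
width: 18.1
```

Request:
move_arm(series=[[[0, 0, 0.0005], 0], [[0, 0, 0.0006], 0], [[0, 0, 0.0006], 0]])

```text
clock: 24.62
eef_pos: [534.1, 259.7, 62.3]
tool_rot: [-3.139, -0.007, 1.742]
force: [-0.1, -0.4, 2.0]
width: 18.2
```

Request:
move_arm(series=[[[0, 0, 0], 0], [[0, 0, 0], 0], [[0, 0, 0], 0], [[0, 0, 0], 0], [[0, 0, 0], 0]], claw=1)

```text
clock: 25.25
eef_pos: [534.1, 259.7, 62.3]
tool_rot: [-3.139, -0.007, 1.742]
force: [-0.0, -0.1, 0.2]
width: 85.2
```

Request:
move_arm(series=[[[0, 0, -0.01], 0], [[0, 0, -0.03], 0], [[0, 0, -0.06], 0], [[0, 0, -0.1], 0], [[0, 0, -0.14], 0]])

```text
clock: 25.88
eef_pos: [534.5, 258.8, 204.2]
tool_rot: [-3.139, -0.007, 1.742]
force: [0.2, -0.6, 0.2]
width: 85.5
```

Request:
move_arm(series=[[[-0.03, 0, 0], 0], [[-0.06, 0, 0], 0], [[-0.1, 0, 0], 0], [[-0.14, 0, 0], 0], [[-0.14, 0, 0], 0]])

```text
clock: 26.5
eef_pos: [559.2, 116.1, 203.5]
tool_rot: [-3.14, -0.005, 1.736]
force: [0.1, 0.8, 0.0]
width: 85.4
```

```bash
cat > v.py <<'E'
from h import *
print(read_state()["width"],read_state()["qd"],read_state()["clock"])
a=np.load("av.npz")
for n,(u,v,w,h) in dict(scene=(360,220,50,55),top=(205,197,50,50)).items():
    s=np.mean([get_image(n).astype(np.float32) for _ in range(6)],0)
    d=abs(s-a[n]).max(2)[v:v+h,u:u+w];print(n,"block diff mean,max",d.mean(),d.max(),(d>30).sum())
E
python3 v.py; python3 g.py
```

```text
85.3920215875462 [-0.0488  0.0025 -0.0583 -0.0027 -0.0278 -0.0112 -0.0218] 26.5
scene block diff mean,max 8.351516 42.5 5
top block diff mean,max 43.913467 133.5 1897
top [ 534.4603 -186.6366    0.8181   -0.0302] 590.407004168699 tabyaw deg 45.14558832565753 clip 46.87564285234581 pivot [ 545.7394 -174.5937] slot [ 561.2562 -158.9979]
```

```bash
python3 -c "
from cell import *
print(finish_job())"
```

```text
the job is handed in; nothing more can be done
None
```

I eased the clip off the axle with the pick, put the pick back in its block, let go and handed the job in at about 27 s. `finish_job()` gives no verdict, so these are my own last checks.

**What I did:**
- I took the pick from its block, fed the hook through the tab's slot and touched the wheel face lightly, at about 7 N.
- I raised the hook about 1 mm and pulled along the clip's +x. The pull force I read peaked at about 6 N.
- I drew the clip about 29 mm by the arm's reading, backed the hook out and stood the pick in its slot.
- I lowered the pick until the flange met the block, at about 2 N, then opened the gripper and moved away.

**Last checks:**
- **Clip:** a fit to the top camera picture put the clip's origin about 31 mm from the axle, within the 24 to 70 mm allowed. It gave the same place before and after I returned the pick. The last picture I viewed, before that return, shows the clip on the face and looking flat, with its tab close to the tyre.
- **Pick:** in the scene camera, the block and pick look almost the same as at the start, with only 5 pixels differing noticeably.

**What did not check cleanly:**
- The top camera could not confirm the pick, because the arm was in the way.
- The clip fit had a high residual, probably because the dark tyre lies inside the fitted area. Trust its distance to a few mm only.
- The gripper read 18.4 mm across a handle given as 20 mm. I did not find out why, though the hook engaged and pulled normally.
- I did not measure the bystanders at the end. I felt no unexpected contact along the way.

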